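# Close the split controller housing and hold it shut

### The arm

A 6-joint arm with a two-finger parallel gripper is mounted at the origin on the work surface. World frame = base frame: x ahead of the robot, y to its left, z up, the work surface at z = 0. Lengths are in m, angles in rad, forces in N, time in s.
With the tool pointing down it reaches from about 0.35 to 1 m from the base axis. Payload 7.1 kg.
Tool frame: the origin (TCP) lies between the finger pads; the fingertips stand 22 mm ahead of it and the grasp point (between the pads) lies 3 mm ahead of it; x points along the fingers, y is the direction in which the jaws open and shut, and the axes are right-handed (so a half turn about x gives the same grasp; the last joint's range is limited). The gripper opens to 85 mm and grips with 20 to 120 N. Pads are 22 mm wide; open, the fingers measure 114 mm over their backs; the gripper's body (76 mm by 85 mm) begins 54 mm behind the grasp point. The pads swing forward as they close: fully open they stand 13 mm farther back than shut.
Start: joints at [-1.359, 0.423, 1.63, -0, 1.089, -0.019], TCP at [0.143, -0.608, 0.253] pointing down, gripper open.
Joint ranges: [-3, 3], [-0.9, 2.11], [0.09, 2.58], [-1.31, 4.45], [0.11, 2.69], [-2.54, 2.54]. Speed limits (rad/s): [2.39, 2.39, 3.01, 3.14, 3.14, 3.14].

### API

Orientations are given as a rotation vector (axis times angle).
In Python, from rig import manip gives the robot as it stands. The module is installed in compiled form; this text tells all that it offers. Calls block until the motion is done:
- manip.move_to(position, orientation): joint-space move of the TCP to a pose.
- manip.servo_line(position, orientation=None, rate=0.15): straight line of the TCP; orientation=None keeps the orientation; rate is the mean speed in m/s.
- manip.set_joints(angles): joint-space move.
- manip.command_gripper(opening, f_grip=None): finger opening in m; f_grip is the grip in N (None keeps the last); returns when the fingers have stopped.
- manip.hold(seconds).
- manip.solve_ik(position, orientation): joint angles nearest the present ones, or None.
- manip.camera(name): name is "scene" or "top" or "wrist"; returns a dict with "image" (384x512x3 uint8, red, green, blue), "fx", "fy", "cx", "cy" (pixels), "k1" (the pictures are not rectified: a ray, as slopes to the right and down, at radius r is drawn at 1 + k1 r^2 times it, then the intrinsics apply), "cam_to_world" (4x4, takes a point from camera to world coordinates); the wrist camera has in their place "mount" (4x4, takes a point from camera to tool coordinates, whose origin is the TCP and whose axes are the tool frame's). Camera axes: x right, y down, z forward; pixel columns grow to the right and rows downward; lengths in m; the calibration is good to about 2 mm. A picture is of the moment at which its call begins: read the wrist's pose just before it. There is no depth.
A pose or a line that the arm cannot do raises manip.IKError and nothing moves.
- manip.sign_off(): hands the job in, once; it reports no verdict.
Readings, each from a call of its own:
- manip.get_time(): time.
- manip.get_joint_positions(): joint angles.
- manip.get_joint_vel(): joint speeds.
- manip.get_tau(): joint torques, N m.
- manip.get_position(): TCP position.
- manip.get_ee_rot(): TCP orientation.
- manip.get_contact_force(): force on the tool from outside, world axes, zero at the start.
- manip.get_torque(): the same for the moment, N m.
- manip.get_width(): finger opening in m.
Only numpy, scipy, OpenCV 4.12 (cv2) and the standard library are available. Lean on these libraries where they do the work, as an engineer would, in place of code of your own. Each camera call takes 0.05 s, during which the arm holds its last target.

### The job

Hold the scraper block and wipe the three brass offcuts off the joint face of the lower housing half into its tray, without touching them with the fingers, and put the scraper back down on the bench, clear of the tray. Then set the cover on the two dowels, wide hole over thick dowel, until it sits flush, and finish while still holding it pressed down firmly (a push of about 15 N), ready for the screws: do not let go. Leave everything else on the bench where it is.

Things in the scene. Friction and masses are not known exactly. Their poses are not given: they have to be found in the camera images.
- housing: Lower half of a controller housing, fixed: a plain aluminium block 84 mm (its x) by 150 mm (its y), in the middle of its own shallow dark steel tray, 200 (x) by 164 mm (y), rim 12 mm high, floor 3 mm thick: the tray reaches 58 mm beyond the block on its long sides. A black connector stub sticks out of the +y end. Origin: on the bench under the block's centre; z up.
- face_center (a point): centre of the joint face, the block's flat top, 45 mm above the bench; axes as the housing. Two dowels stand on the face, 56 mm either side of this point along y; the face between them is clear for a tool up to 95 mm wide wiped along x.
- thick_dowel (a point): foot, at the level of the joint face, of the thick upright steel dowel: 14 mm in diameter, 14 mm tall, its top 5 mm tapered (to 8 mm); at the +y end, beside the connector stub
- thin_dowel (a point): foot, at the level of the joint face, of the thin upright steel dowel: 10 mm in diameter, 14 mm tall, its top 5 mm tapered (to 4 mm); at the -y end
- cover_center (a point): centre of the loose aluminium cover half, 25 mm above its underside; z up. Its rib, to hold it by, is 16 mm wide (x), 64 mm long (y), centred here, and reaches from 16 to 50 mm above the underside. Seated, this point lies 25 mm above the centre of the joint face, with its axes along the housing's.
- cover: the cover half (about 0.3 kg), lying right way up on the bench: a plate 84 (its x) by 150 mm (its y), 16 mm thick, with a rib on top; two through holes 56 mm either side of its centre along y; fins 4 mm wide, 6 mm high along its long edges; a black vent button, 14 mm across, 6 mm high, beside the wide hole. Origin: centre of its underside
- wide_hole (a point): centre of the cover's wide hole (16 mm, at its +y end, fits the thick dowel), at the level of its underside
- narrow_hole (a point): centre of the cover's narrow hole (12 mm, at its -y end, fits the thin dowel), at the level of its underside
- scraper_center (a point): centre of the loose scraper block, 30 mm above its underside; z up. The block is 60 mm tall and stands upright on the bench: a flat-bottomed black rubber foot 72 mm wide (its y), 18 mm thick (its x), 20 mm high, under a wooden grip 66 mm wide (y), 24 mm thick (x), to the top.
- scraper: the scraper block (about 0.12 kg); origin at the centre of its underside
- chip1_center (a point): loose brass offcut of 12 g, flat, 18 x 12 mm, 6 mm thick, lying on the joint face between the dowels, at most 20 mm from the face's centre along y and 30 mm along x; this point: half-way up
- chip1: the same offcut
- chip2_center (a point): loose brass offcut of 12 g, L-shaped, 18 x 14 mm, 6 mm thick, lying on the joint face between the dowels, at most 20 mm from the face's centre along y and 30 mm along x; this point: half-way up
- chip2: the same offcut
- chip3_center (a point): loose brass offcut of 12 g, round, 16 mm in diameter, 6 mm thick, lying on the joint face between the dowels, at most 20 mm from the face's centre along y and 30 mm along x; this point: half-way up
- chip3: the same offcut
- oil: bystander, to be left where it is: small grey oil bottle, 40 mm in diameter, 120 mm tall; origin at its underside
- bell: bystander, to be left where it is: steel bicycle bell dome, 54 mm in diameter, 36 mm tall; origin at its underside
- pedal: bystander, to be left where it is: black bicycle pedal, about 100 x 70 x 24 mm; origin at its underside
- wrench: bystander, to be left where it is: steel wrench lying flat; origin at its underside
- driver: bystander, to be left where it is: screwdriver lying flat; origin at its underside
- tape: bystander, to be left where it is: roll of black tape, 90 mm in diameter, 20 mm tall; origin at its underside
- dish: bystander, to be left where it is: small steel bowl, 80 mm in diameter, 30 mm tall; origin at its underside
Mind the look-alikes: they are no part of the job. What is meant by the scraper is not blue or orange, and is the larger of those in its own colour.

How it is judged:
On the way, in this order (a step that is already met when the one before it is completed fails the run):
1. all three offcuts are off the joint face and in the tray, the scraper still in the hand (z of each of chip1_center, chip2_center, chip3_center in the frame of housing below 0.03 m and x of chip1_center in the frame of housing between -0.108 and 0.108 m and y of chip1_center in the frame of housing between -0.09 and 0.09 m and x of chip2_center in the frame of housing between -0.108 and 0.108 m and y of chip2_center in the frame of housing between -0.09 and 0.09 m and x of chip3_center in the frame of housing between -0.108 and 0.108 m and y of chip3_center in the frame of housing between -0.09 and 0.09 m and contact force between the fingers and scraper above 0.5 N), for 0.1 s.
2. the scraper is back on the bench, clear of the tray, and let go (height (world z) of scraper_center below 0.045 m and horizontal distance between scraper_center and housing above 0.12 m and contact force between the fingers and scraper below 0.05 N and linear speed of scraper below 0.05 m/s), for 0.2 s.
At the end, for the whole second after the job is handed in: Both hole centres within 4 mm of the feet of their dowels (height too); fingers on the cover (over 3 N), which presses on the lower half with over 8 N, weight included; offcuts in the tray, 15 mm or more below the face; scraper let go on the bench, over 120 mm from the housing centre (distance between wide_hole and thick_dowel below 0.004 m and distance between narrow_hole and thin_dowel below 0.004 m and contact force between cover and housing above 8 N and contact force between the fingers and cover above 3 N and z of each of chip1_center, chip2_center, chip3_center in the frame of housing below 0.03 m and x of chip1_center in the frame of housing between -0.108 and 0.108 m and y of chip1_center in the frame of housing between -0.09 and 0.09 m and x of chip2_center in the frame of housing between -0.108 and 0.108 m and y of chip2_center in the frame of housing between -0.09 and 0.09 m and x of chip3_center in the frame of housing between -0.108 and 0.108 m and y of chip3_center in the frame of housing between -0.09 and 0.09 m and height (world z) of scraper_center below 0.045 m and horizontal distance between scraper_center and housing above 0.12 m and contact force between the fingers and scraper below 0.05 N); the arm keeps its last pose, push and grip.
It fails at once if the fingers touch an offcut, or the cover touches one (contact force between any of the fingers, cover and chip1 above 0.3 N or contact force between any of the fingers, cover and chip2 above 0.3 N or contact force between any of the fingers, cover and chip3 above 0.3 N).
It fails at once if a bystander is moved by more than 40 mm (distance of any of oil, bell, pedal, wrench, driver, tape, dish from where it was at the start of the episode above 0.04 m).
It also fails if it takes over 62 s, if anything falls off the work surface, if the arm or the gripper's body presses on something with over 40 N, if the wrist force passes 120 N, or if a joint passes its speed limit or range.

## Working session

There is one attempt and no reset: what is moved stays moved. The work goes in short steps, each a Python script; the robot and the scene stay as the last script left them, time stands still between calls to the robot, and variables do not carry over. Pictures are saved under pics/ and viewed, and the job is handed in when it is done.

```bash
mkdir -p pics; ls; cat > h.py <<'E'
import numpy as np, cv2
from scipy.spatial.transform import Rotation as R
from rig import manip
def save(n,im,s=1):
    im=cv2.cvtColor(im,cv2.COLOR_RGB2BGR)
    if s!=1: im=cv2.resize(im,None,fx=s,fy=s,interpolation=cv2.INTER_CUBIC)
    cv2.imwrite(f'pics/{n}.png',im)
def K(c): return np.array([[c['fx'],0,c['cx']],[0,c['fy'],c['cy']],[0,0,1.]])
def tool():
    T=np.eye(4);T[:3,:3]=R.from_rotvec(manip.get_ee_rot()).as_matrix();T[:3,3]=manip.get_position();return T
def shot(name):
    T=tool() if name=='wrist' else None
    c=manip.camera(name)
    if name=='wrist': c['cam_to_world']=T@np.array(c['mount'])
    c['cam_to_world']=np.array(c['cam_to_world'])
    return c
def ray(c,uv):
    p=cv2.undistortPoints(np.array(uv,float).reshape(-1,1,2),K(c),np.array([c['k1'],0,0,0,0.])).reshape(-1,2)
    d=np.c_[p,np.ones(len(p))]@c['cam_to_world'][:3,:3].T
    return c['cam_to_world'][:3,3],d
def onz(c,uv,z):
    o,d=ray(c,uv); return o+d*((z-o[2])/d[:,2:3])
def proj(c,P):
    M=np.linalg.inv(c['cam_to_world']);P=np.array(P,float).reshape(-1,3)
    return cv2.projectPoints(P,cv2.Rodrigues(M[:3,:3])[0],M[:3,3],K(c),np.array([c['k1'],0,0,0,0.]))[0].reshape(-1,2)
def tri(obs):
    A=np.zeros((3,3));b=np.zeros(3)
    for c,uv in obs:
        o,d=ray(c,[uv]);d=d[0]/np.linalg.norm(d[0]);Q=np.eye(3)-np.outer(d,d);A+=Q;b+=Q@o
    p=np.linalg.solve(A,b)
    return p
import pickle
E
python3 - <<'E'
from h import *
for n in ['scene','top','wrist']:
    c=shot(n);save(n+'0',c['image'],1.5);pickle.dump(c,open(f'{n}0.pkl','wb'))
    print(n,c['fx'],c['cx'],c['cy'],c['k1'],c['cam_to_world'].round(3).tolist())
print(manip.get_time(),tool().round(3),manip.get_width())
E
```

```text
pics
scene 368.34931017177905 257.8696325908719 187.86939788366226 0.039779221710798084 [[0.902, 0.243, -0.357, 1.035], [0.432, -0.505, 0.748, -0.9], [0.001, -0.828, -0.56, 0.728], [0.0, 0.0, 0.0, 1.0]]
top 351.1164391290281 251.6436904673999 189.55237766052568 -0.04973968067861624 [[-0.027, -0.994, 0.107, 0.457], [-1.0, 0.026, -0.016, 0.015], [0.013, -0.108, -0.994, 1.359], [0.0, 0.0, 0.0, 1.0]]
wrist 302.21671971642087 256.6179217058528 190.88435433414242 -0.05109341086773847 [[0.228, -0.92, -0.318, 0.226], [-0.974, -0.216, -0.073, -0.589], [-0.002, 0.326, -0.945, 0.373], [0.0, 0.0, 0.0, 1.0]]
0.15 [[-0.     0.229 -0.973  0.143]
 [ 0.001 -0.973 -0.229 -0.608]
 [-1.    -0.001 -0.     0.253]
 [ 0.     0.     0.     1.   ]] 0.08539662568586524
```

View pics/top0.png

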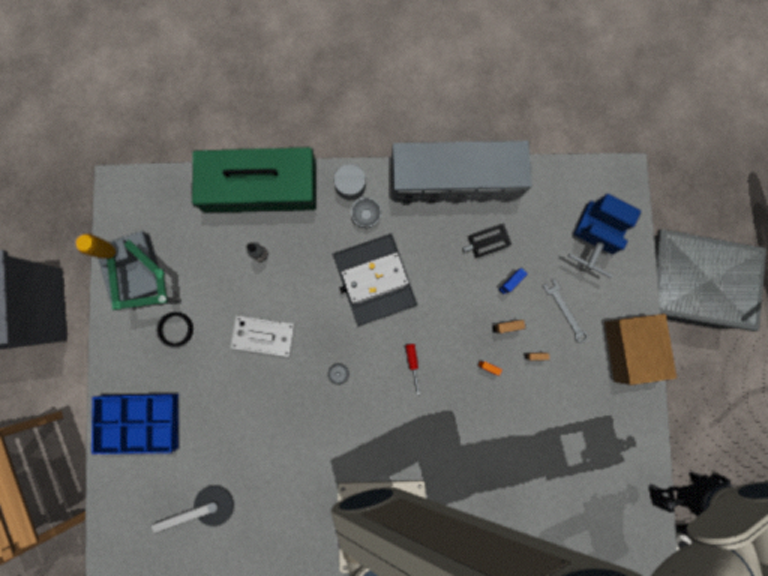

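View pics/scene0.png

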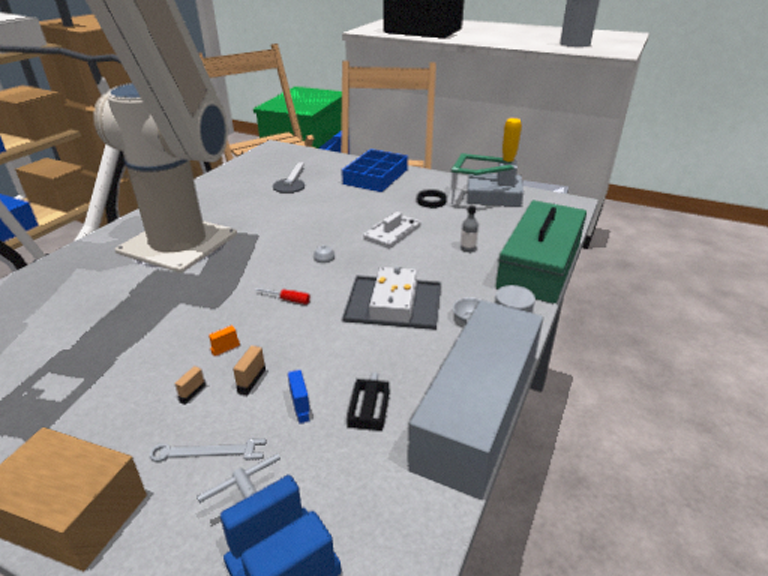

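View pics/wrist0.png

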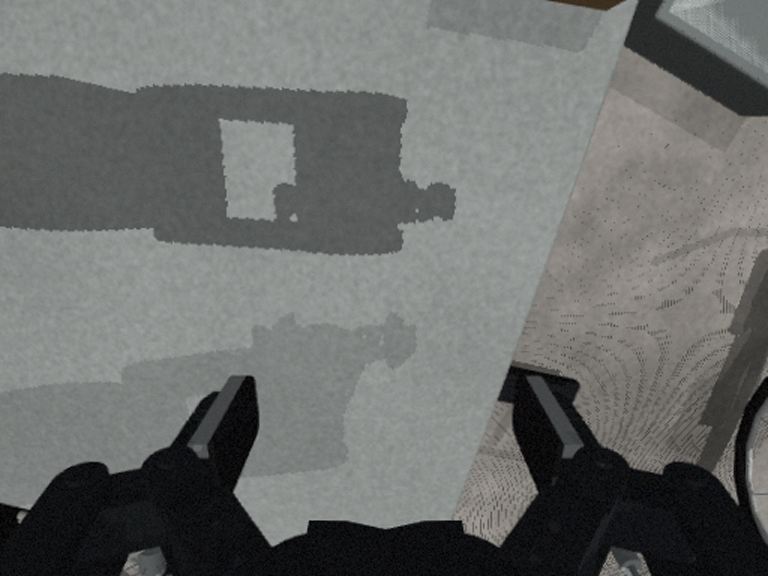

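Scraper look-alikes in the top view (1.5x): blue (514,280), orange (489,368), small wooden (538,356) and larger wooden (509,327). The larger wooden one fits, being neither blue nor orange and the bigger of the two wooden blocks. The housing is at (374,279) with its stub at left (341,289), which is +y. The cover is at (263,337). I'll get coarse positions and a confirming crop.

```bash
python3 - <<'E'
from h import *
c=pickle.load(open('top0.pkl','rb'));s=pickle.load(open('scene0.pkl','rb'))
for n,p,z in [('scr',(509,327),.06),('small',(538,356),.04),('housing',(374,279),.045),('cover',(263,337),.016),('bell',(339,374),.03),('driver',(413,360),.01),('dish',(366,213),.03),('oil',(257,252),.1),('pedal',(489,241),.02),('tape',(175,330),.02),('wrench',(565,310),.01)]:
    print(n,onz(c,[np.array(p)/1.5],z).round(3))
a=cv2.resize(c['image'][170:260,300:390],(400,400),interpolation=cv2.INTER_CUBIC)
b=cv2.resize(s['image'][200:290,110:200],(400,400),interpolation=cv2.INTER_CUBIC)
save('cand',np.hstack([a,b]))
E
```

```text
scr [[ 0.483 -0.329  0.06 ]]
small [[ 0.409 -0.404  0.04 ]]
housing [[0.613 0.002 0.045]]
cover [[0.475 0.287 0.016]]
bell [[0.378 0.096 0.03 ]]
driver [[ 0.407 -0.092  0.01 ]]
dish [[0.786 0.018 0.03 ]]
oil [[0.679 0.284 0.1  ]]
pedal [[ 0.707 -0.299  0.02 ]]
tape [[0.498 0.511 0.02 ]]
wrench [[ 0.523 -0.491  0.01 ]]
```

View pics/cand.png

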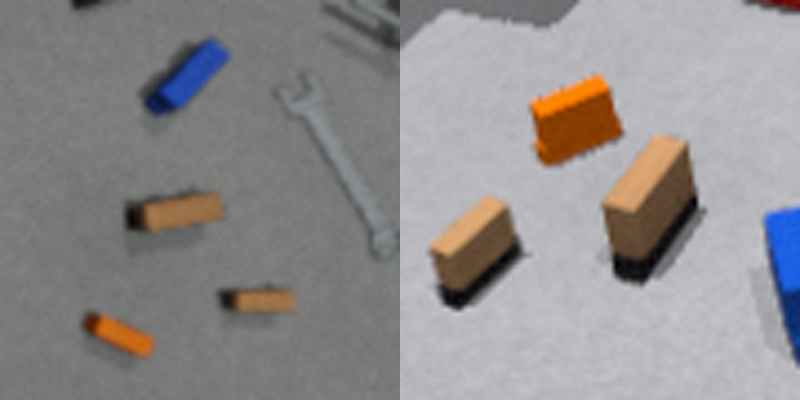

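The enlarged crop confirms it: the wooden block at crop (180,212) in the top view and (650,200) in the scene view is clearly larger than the other wooden one and has a black foot. Next are wrist views.

```bash
cat >> h.py <<'E'
def down(yaw):
    y=np.array([np.cos(yaw),np.sin(yaw),0]);x=np.array([0,0,-1.]);z=np.cross(x,y)
    return R.from_matrix(np.c_[x,y,z]).as_rotvec()
E
python3 - <<'E'
from h import *
manip.move_to([0.483,-0.335,0.27],down(0.0));print(manip.get_time())
c=shot('wrist');save('s1',c['image'],1.5);pickle.dump(c,open('s1.pkl','wb'))
manip.servo_line([0.46,-0.25,0.27],rate=.2);print(manip.get_time())
c=shot('wrist');save('s2',c['image'],1.5);pickle.dump(c,open('s2.pkl','wb'))
E
```

```text
1.7583
2.4
```

View pics/s1.png

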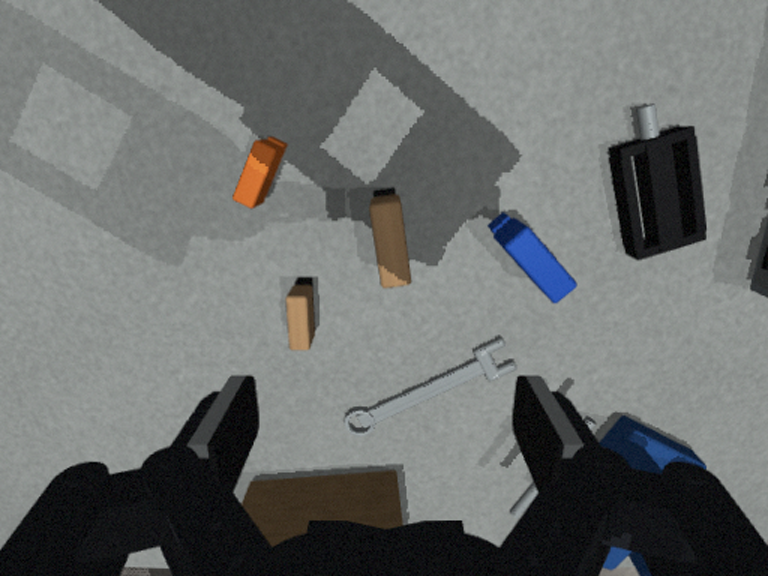

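View pics/s2.png

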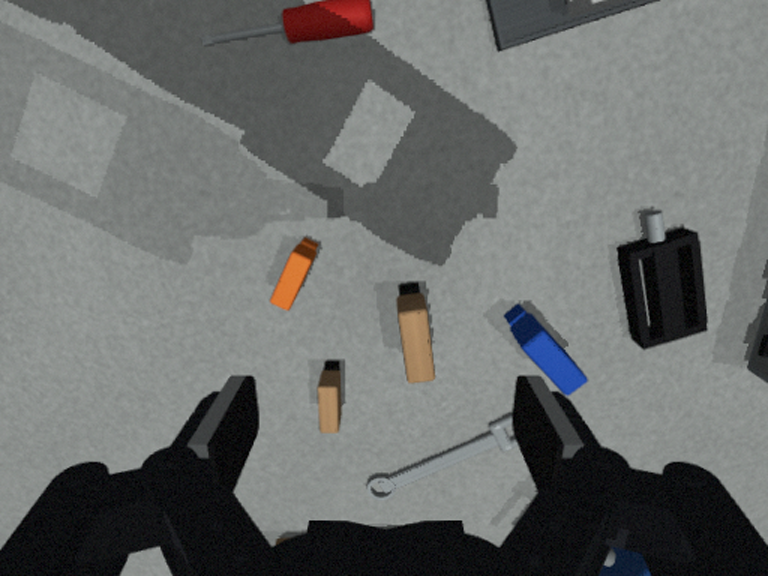

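Both views show the large wooden scraper, at (390,240) in s1 and (417,335) in s2, with its foot showing behind it. I'll enlarge both to pick the top corners.

```bash
python3 - <<'E'
from h import *
a=pickle.load(open('s1.pkl','rb'))['image'][120:200,235:285]
b=pickle.load(open('s2.pkl','rb'))['image'][183:263,250:300]
save('sc',np.hstack([cv2.resize(x,None,fx=7,fy=7,interpolation=cv2.INTER_CUBIC) for x in(a,b)]))
E
```

```text
(no output)
```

View pics/sc.png

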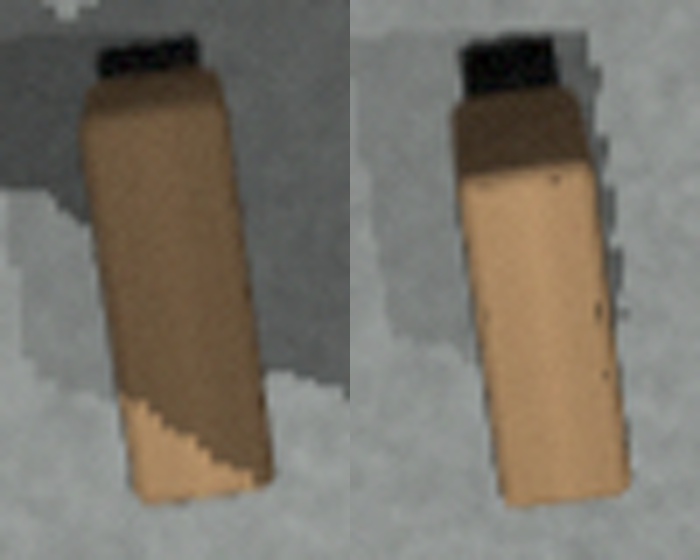

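```bash
python3 - <<'E'
from h import *
a=pickle.load(open('s1.pkl','rb'));b=pickle.load(open('s2.pkl','rb'));t=pickle.load(open('top0.pkl','rb'))
A=np.array([(85,118),(228,105),(138,503),(273,487)])/7+[235,120]-.5
B=np.array([(110,180),(243,168),(153,503),(278,492)])/7+[250,183]-.5
P=np.array([tri([(a,A[i]),(b,B[i])]) for i in range(4)]);print(P.round(4))
for c,X in((a,A),(b,B)):
    Q=onz(c,X,.06);print(Q.mean(0).round(4)); d=(Q[0]+Q[1]-Q[2]-Q[3])/2;w=(Q[1]+Q[3]-Q[0]-Q[2])/2
    print('len',np.linalg.norm(d),'w',np.linalg.norm(w),'yaw of y axis-90',np.degrees(np.arctan2(d[1],d[0]))-90, np.degrees(np.arctan2(w[1],w[0])))
print(P.mean(0), proj(t,P.mean(0))*1.5)
E
```

```text
[[ 0.4722 -0.3025  0.0595]
 [ 0.4946 -0.3005  0.059 ]
 [ 0.4804 -0.3673  0.056 ]
 [ 0.5028 -0.3638  0.0581]]
[ 0.4877 -0.3329  0.06  ]
len 0.0636616135209547 w 0.022410065420645952 yaw of y axis-90 7.2071385014489096 6.059898868895189
[ 0.4872 -0.3325  0.06  ]
len 0.06302121877171941 w 0.022481519726854946 yaw of y axis-90 7.512411774033566 5.5550278701588685
[ 0.48752441 -0.33351554  0.05815374] [[510.65956206 325.05202374]]
```

```bash
python3 - <<'E'
from h import *
y=np.radians(7.2)
manip.command_gripper(.055)
manip.move_to([.4875,-.333,.12],down(y))
manip.servo_line([.4875,-.333,.047],rate=.1)
manip.command_gripper(.01,60)
print(manip.get_time(),manip.get_width(),manip.get_position(),manip.get_contact_force())
manip.servo_line([.4875,-.333,.16],rate=.2)
print(manip.get_time(),manip.get_width(),manip.get_position(),manip.get_contact_force())
yh=np.radians(20)
manip.move_to([0.56,-0.03,0.26],down(yh))
print(manip.get_time(),manip.get_position())
c=shot('wrist');save('h1',c['image'],1.5);pickle.dump(c,open('h1.pkl','wb'))
E
```

```text
4.85 0.02308383124718008 [ 0.48800681 -0.33337426  0.04774112] [ 0.41557809 -0.74388194  5.20359922]
5.5667 0.02340942281130763 [ 0.48682716 -0.33253382  0.15910239] [-0.18899447  0.56608044 -1.33943944]
6.8083 [ 0.5596683  -0.03081171  0.25921731]
```

View pics/h1.png

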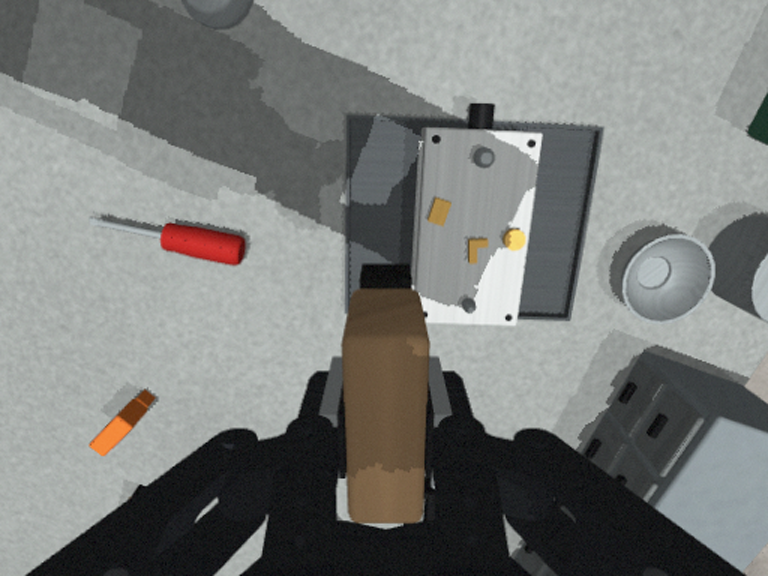

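h1 shows the scraper held. The housing face runs (425,128)-(540,130)-(518,325)-(415,320), with the stub at (481,115), thick dowel (484,157), thin dowel (469,305) and chips at (439,211), (477,250), (514,240). Next is a second view with the scraper clear of it.

```bash
python3 - <<'E'
from h import *
yh=np.radians(20)
manip.servo_line([0.64,-0.09,0.26],rate=.2)
print(manip.get_time(),manip.get_position())
c=shot('wrist');pickle.dump(c,open('h2.pkl','wb'))
a=pickle.load(open('h1.pkl','rb'))['image'][65:225,270:370]
b=c['image'];save('h2',b,1.5)
save('h1c',cv2.resize(a,None,fx=3.6,fy=3.6,interpolation=cv2.INTER_CUBIC))
E
```

```text
7.5083 [ 0.63901533 -0.09024586  0.2591964 ]
```

View pics/h2.png

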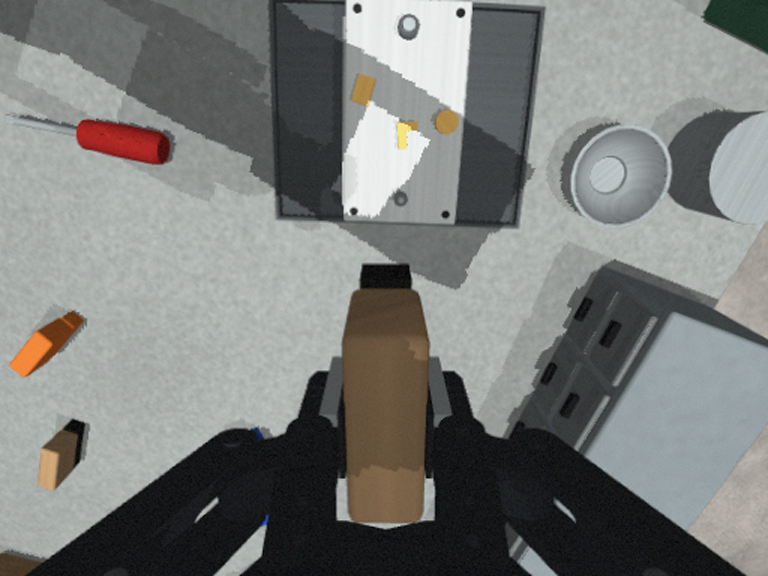

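View pics/h1c.png

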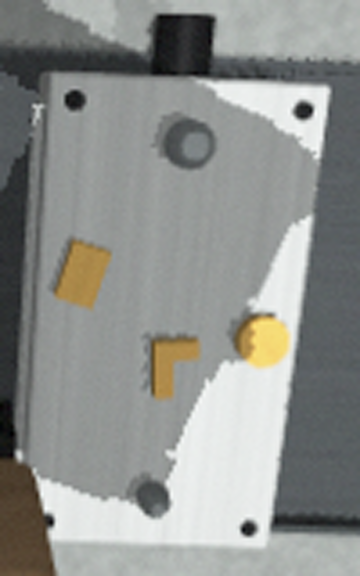

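```bash
python3 - <<'E'
from h import *
b=pickle.load(open('h2.pkl','rb'))['image'][0:155,215:320]
save('h2c',cv2.resize(b,None,fx=3.8,fy=3.8,interpolation=cv2.INTER_CUBIC))
E
```

```text
(no output)
```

View pics/h2c.png

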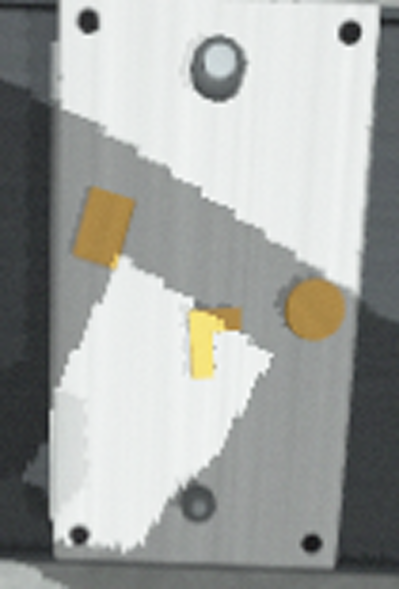

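```bash
cat > hous.py <<'E'
from h import *
a=pickle.load(open('h1.pkl','rb'));b=pickle.load(open('h2.pkl','rb'));t=pickle.load(open('top0.pkl','rb'))
A=np.array([(75,99),(303,110),(248,528),(329,86),(268,547),(194,143),(154,492)])/3.6+[270,65]-.4
B=np.array([(88,20),(349,32),(311,543),(381,2),(334,567),(219,57),(200,497)])/3.8+[215,0]-.4
names='hTL hTR hBR cTR cBR thickTop thinTop'.split()
for i,n in enumerate(names): print(n,tri([(a,A[i]),(b,B[i])]).round(4),onz(a,[A[i]],.045 if i<5 else .059).round(4)[0,:2],onz(b,[B[i]],.045 if i<5 else .059).round(4)[0,:2])
for c,X in((a,A),(b,B)):
    T=onz(c,X[5:],.059);d=T[0]-T[1];print('dowel mid',T.mean(0)[:2],'dist',np.linalg.norm(d),'yaw',np.degrees(np.arctan2(d[1],d[0]))-90)
    H=onz(c,X[:3],.045);print('diag mid',(H[0]+H[2])[:2]/2)
    d=H[1]-H[2];e=H[1]-H[0];print('yaw',np.degrees(np.arctan2(d[1],d[0]))-90,np.degrees(np.arctan2(e[1],e[0])),np.linalg.norm(d),np.linalg.norm(e))
E
python3 hous.py
```

```text
hTL [0.5669 0.0564 0.0457] [0.567  0.0564] [0.5668 0.0565]
hTR [0.6314 0.0769 0.0458] [0.6316 0.077 ] [0.6314 0.0771]
hBR [ 0.6723 -0.0505  0.0456] [ 0.6726 -0.0507] [ 0.6725 -0.0505]
cTR [0.6363 0.0863 0.0448] [0.6359 0.0859] [0.6365 0.0865]
cBR [ 0.6815 -0.0545  0.0458] [ 0.6819 -0.0547] [ 0.6815 -0.0548]
thickTop [0.6021 0.0568 0.0589] [0.6019 0.0566] [0.6022 0.0569]
thinTop [ 0.637  -0.0489  0.0473] [ 0.6333 -0.0455] [ 0.6361 -0.0475]
dowel mid [0.61762293 0.00557729] dist 0.10679806351009734 yaw 17.088741315108436
diag mid [0.61975869 0.0028487 ]
yaw 17.78777756244422 17.694377919481877 0.13407581483476463 0.0678658697615957
dowel mid [0.61917472 0.00470486] dist 0.10979248444481529 yaw 18.002976452594453
diag mid [0.61963476 0.00301099]
yaw 17.83121195995541 17.679889556728735 0.13404892849564004 0.06781292431258217
```

Housing measured: centre (0.6193, 0.0031), yaw 17.75°, face z about 0.0455. Hole spacings and corners agree within 1 mm. The face is 45 mm high as stated, and the chips lie within y of about ±26 mm. Now sweeping along +x.

```bash
cat >> h.py <<'E'
HC=np.array([.6193,.0031]);HY=np.radians(17.75)
def hw(x,y,z):
    c,s=np.cos(HY),np.sin(HY);return [HC[0]+c*x-s*y,HC[1]+s*x+c*y,z]
E
python3 - <<'E'
from h import *
o=down(HY)
manip.move_to(hw(-62,0,0)[:0] or hw(-.062,0,.13),o)
manip.servo_line(hw(-.062,0,.0953),rate=.15)
print(manip.get_time(),manip.get_position(),manip.get_contact_force())
for x in (-.03,0,.03,.078):
    manip.servo_line(hw(x,0,.0953),rate=.12 if x<.05 else .1)
    print(x,manip.get_position().round(4),manip.get_contact_force().round(1))
    if x==-.03:
        c=shot('scene');save('w1',c['image'][150:230,210:310],6)
manip.hold(.2)
c=shot('scene');save('w2',c['image'][150:230,210:310],6)
print(manip.get_time(),manip.get_width())
E
```

```text
8.6583 [ 0.56124941 -0.01632345  0.09594128] [ 0.30833383 -0.16298826 -0.40816154]
-0.03 [ 0.5911 -0.006   0.0959] [ 0.2  1.  -1.5]
0 [0.6186 0.003  0.0951] [-1.2 -0.3 -1. ]
0.03 [0.6471 0.0121 0.095 ] [ 0.4 -0.  -1.4]
0.078 [0.6927 0.0267 0.0949] [-0.3 -0.9 -0.8]
10.8083 0.02309008127014334
```

View pics/w2.png

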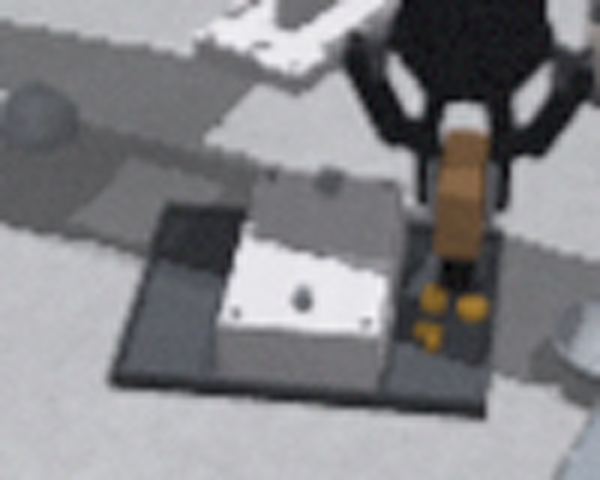

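View pics/w1.png

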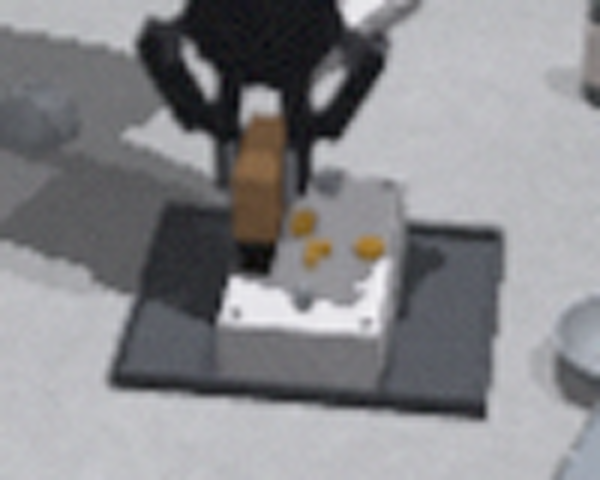

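w2 shows all three offcuts on the tray floor at crop (432,297), (472,305) and (430,335), and the face is clear. Now I'll return the scraper to its old spot and look at the cover.

```bash
python3 - <<'E'
from h import *
o=down(np.radians(7.2))
manip.servo_line(hw(.07,0,.16),rate=.25)
manip.move_to([.4875,-.333,.11],o)
manip.servo_line([.4875,-.333,.0485],rate=.12)
print(manip.get_time(),manip.get_position(),manip.get_contact_force())
for z in (.0475,.0465,.0455):
    if manip.get_contact_force()[2]>2: break
    manip.servo_line([.4875,-.333,z],rate=.05)
print(manip.get_position(),manip.get_contact_force())
manip.command_gripper(.05)
manip.hold(.2)
manip.servo_line([.4875,-.333,.14],rate=.2)
c=shot('wrist');save('p1',c['image'],1.5)
print(manip.get_time(),manip.get_width())
manip.move_to([.475,.287-.0,.27],down(0.0))
c=shot('wrist');save('c1',c['image'],1.5);pickle.dump(c,open('c1.pkl','wb'))
print(manip.get_time())
E
```

```text
13.4 [ 0.48777827 -0.33261666  0.0481022 ] [ 0.62575163  0.3383322  -1.5921852 ]
[ 0.48774152 -0.33310077  0.04747046] [-1.9828384   1.41454501  9.26363561]
15.1417 0.05011483858186449
17.45
```

View pics/p1.png

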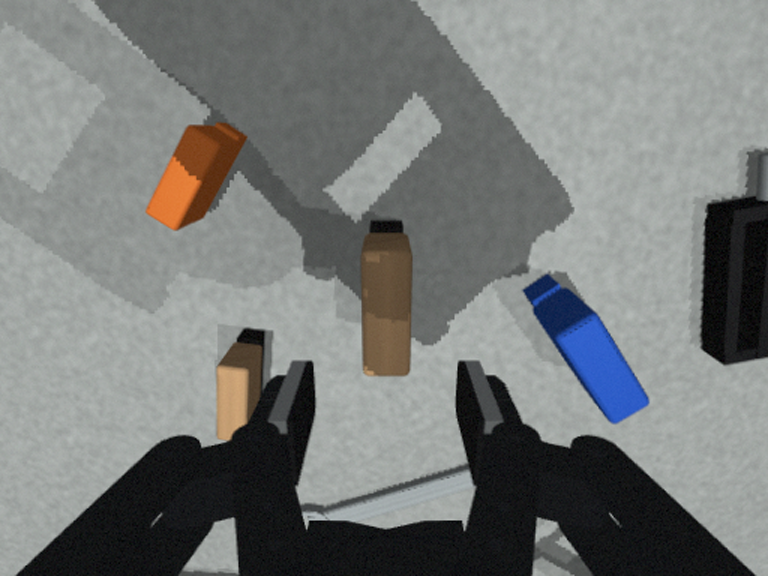

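View pics/c1.png

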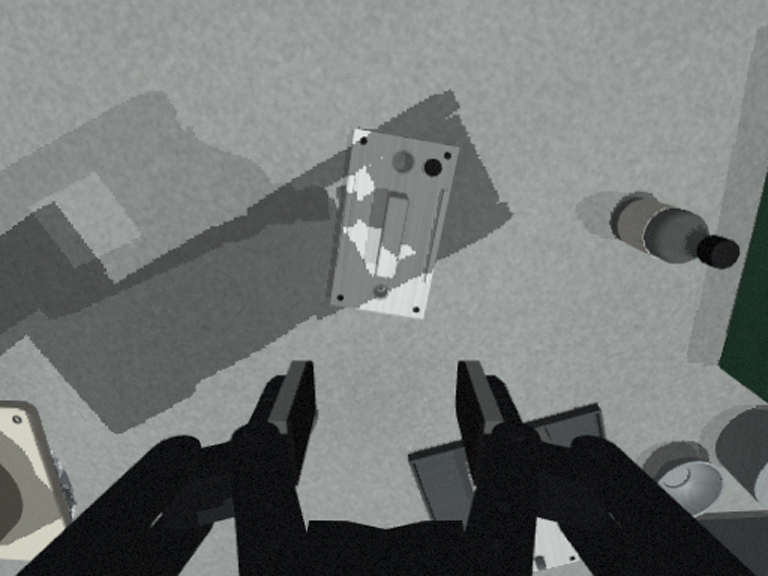

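p1: the scraper is upright and released. c1: the cover has its wide hole at (402,161), the vent button beside it at (433,167), the narrow hole at (381,291) and the rib at (393,235). So its +y points to world +y and no half turn is needed. Second view:

```bash
python3 - <<'E'
from h import *
manip.servo_line([.52,.33,.23],rate=.2)
c=shot('wrist');save('c2',c['image'],1.5);pickle.dump(c,open('c2.pkl','wb'))
print(manip.get_time(),manip.get_position())
a=pickle.load(open('c1.pkl','rb'))['image'][80:216,215:310]
save('c1c',cv2.resize(a,None,fx=4.2,fy=4.2,interpolation=cv2.INTER_CUBIC))
E
```

```text
18.0167 [0.51953916 0.3292729  0.23011794]
```

View pics/c2.png

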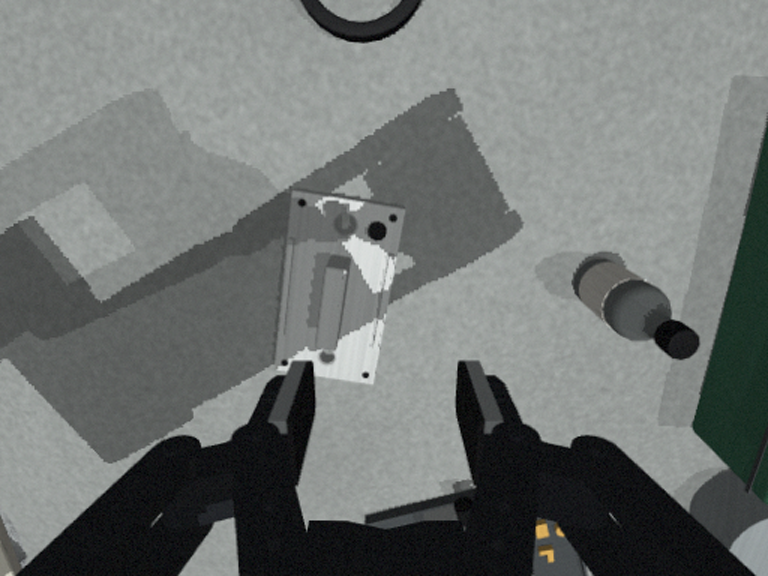

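View pics/c1c.png

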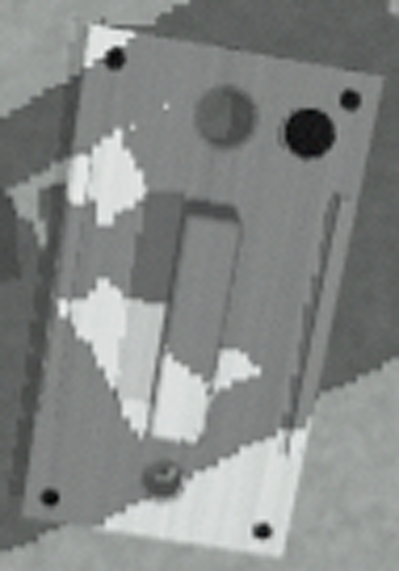

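```bash
python3 - <<'E'
from h import *
a=pickle.load(open('c2.pkl','rb'))['image'][122:260,180:275]
save('c2c',cv2.resize(a,None,fx=4.2,fy=4.2,interpolation=cv2.INTER_CUBIC))
E
```

```text
(no output)
```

View pics/c2c.png

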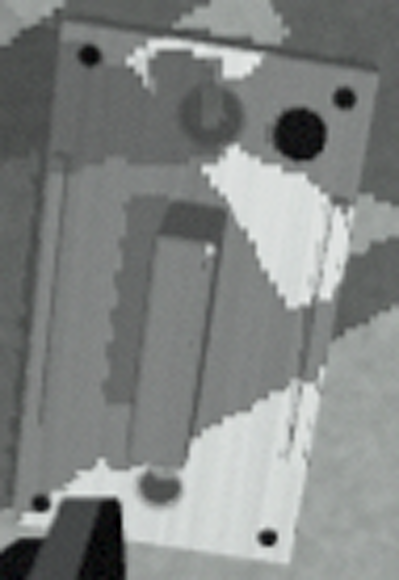

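```bash
python3 - <<'E'
from h import *
a=pickle.load(open('c1.pkl','rb'));b=pickle.load(open('c2.pkl','rb'))
A=np.array([(115,59),(349,100),(50,497),(262,530),(185,216),(240,222),(152,438),(195,441)])/4.2+[215,80]-.4
B=np.array([(90,55),(344,98),(40,502),(268,538),(157,237),(220,240),(130,462),(186,467)])/4.2+[180,122]-.4
for i in range(8): print(tri([(a,A[i]),(b,B[i])]).round(4))
for c,X in((a,A),(b,B)):
  for s,z in((slice(0,4),.016),(slice(4,8),.05)):
    H=onz(c,X[s],z);d=(H[0]+H[1]-H[2]-H[3])/2;e=(H[1]+H[3]-H[0]-H[2])/2
    print('c',H.mean(0)[:2].round(4),'yaw',(np.degrees(np.arctan2(d[1],d[0]))-90).round(2),np.degrees(np.arctan2(e[1],e[0])).round(2),np.linalg.norm(d).round(4),np.linalg.norm(e).round(4))
E
```

```text
[0.4587 0.3637 0.0146]
[0.5256 0.3523 0.0146]
[0.4361 0.232  0.016 ]
[0.5034 0.2206 0.0165]
[0.4786 0.3237 0.0474]
[0.4938 0.3212 0.0416]
[0.4691 0.2617 0.0485]
[0.4823 0.2583 0.0429]
c [0.4809 0.2921] yaw -9.65 -9.56 0.1337 0.0677
c [0.4805 0.2925] yaw -9.68 -5.34 0.0625 0.0134
c [0.481  0.2922] yaw -9.68 -9.9 0.134 0.0682
c [0.4818 0.2929] yaw -9.4 -4.19 0.0629 0.0152
```

Cover: centre (0.481, 0.292), yaw -9.65°. Rib and holes agree, and the plate top measures about 15.5 mm against 16 stated. Grasping now.

```bash
python3 - <<'E'
from h import *
o=down(np.radians(-9.65))
manip.command_gripper(.042)
manip.move_to([.481,.2922,.11],o)
manip.servo_line([.481,.2922,.0435],rate=.12)
print(manip.get_position(),manip.get_contact_force())
manip.command_gripper(.005,100)
print(manip.get_time(),manip.get_width(),manip.get_position(),manip.get_contact_force())
manip.servo_line([.481,.2922,.15],rate=.2)
print(manip.get_time(),manip.get_width(),manip.get_position(),manip.get_contact_force(),manip.get_torque())
manip.move_to(hw(0,0,.15),down(HY))
c=shot('wrist');save('g1',c['image'],1.5);pickle.dump(c,open('g1.pkl','wb'))
print(manip.get_time(),manip.get_position())
E
```

```text
[0.48168891 0.29265309 0.04414463] [-0.14101936  0.51733644  0.47975474]
19.925 0.01444356489741665 [0.4814841  0.29255012 0.04466939] [-0.53628314  0.0249927   5.1909248 ]
20.6083 0.014464118524420396 [0.48030037 0.29177473 0.14926012] [ 1.04650486 -0.35650279 -4.31332457] [-0.05139801  0.01841341 -0.02945409]
21.875 [0.61871179 0.00422935 0.14933797]
```

View pics/g1.png

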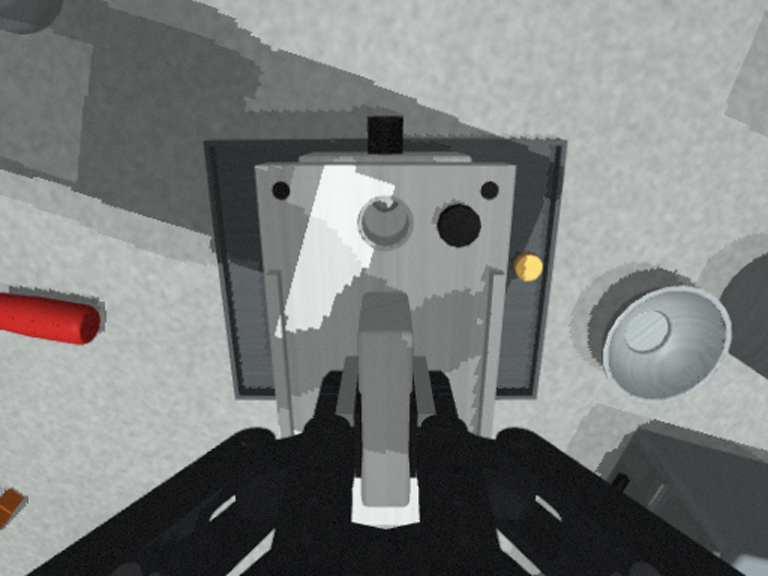

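g1 shows the cover level in the hand over the housing, stub and wide hole on the same side, with the dowel visible in the wide hole at (385,215). I'll check the cover pose in the hand from its screw holes at (281,190) and (490,190).

```bash
python3 - <<'E'
from h import *
c=pickle.load(open('g1.pkl','rb'))
im=c['image'];g=cv2.cvtColor(im,cv2.COLOR_RGB2GRAY)
pts=[]
for (u,v) in [(281,190),(490,190)]:
    u,v=int(u/1.5),int(v/1.5);s=g[v-12:v+13,u-12:u+13]
    n,l,st,ce=cv2.connectedComponentsWithStats((s<60).astype(np.uint8))
    k=min(range(1,n),key=lambda i:np.hypot(*(ce[i]-12)));pts.append(ce[k]+[u-12,v-12]);print(pts[-1],st[k,4])
# TCP at shot
p=np.array([0.61871179,0.00422935,0.14933797])
for h in (.0287,):
    P=onz(c,pts,p[2]-h)
    e=P[1]-P[0];print('sep',np.linalg.norm(e),'yaw',np.degrees(np.arctan2(e[1],e[0])))
    m=P.mean(0);y=np.arctan2(e[1],e[0]);cc=m[:2]-.067*np.array([-np.sin(y),np.cos(y)])
    print('cover centre',cc,'minus TCP in housing axes',R.from_euler('z',-HY).apply([*(cc-p[:2]),0]))
print(onz(c,[(385/1.5,222/1.5)],p[2]-.0287), onz(c,[(385/1.5,222/1.5)],p[2]-.0287)[0,:2]-p[:2])
save('g1c',cv2.resize(im[95:185,160:360],None,fx=4,fy=4,interpolation=cv2.INTER_CUBIC))
E
```

```text
[186.95238095 126.52380952] 105
[325.92857143 126.31632653] 98
sep 0.06794252797371324 yaw 17.814630048676104
cover centre [0.61979152 0.00332824] minus TCP in housing axes [ 0.00075362 -0.00118738  0.        ]
[[0.6026776  0.05694105 0.12063797]] [-0.01603419  0.0527117 ]
```

View pics/g1c.png

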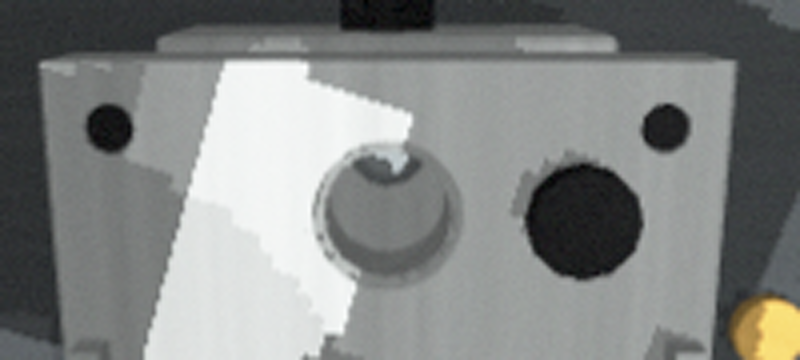

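```bash
python3 - <<'E'
from h import *
for i in range(4):
    manip.hold(.1);print(manip.get_position().round(4),manip.get_contact_force().round(1))
x=np.array(manip.get_position());
manip.servo_line([.6188,.0029,.110],down(HY),rate=.12)
manip.hold(.3)
P=[]
for i in range(5): manip.hold(.05);P.append(manip.get_position())
print(np.array(P).round(4),manip.get_time(),R.from_rotvec(manip.get_ee_rot()).as_matrix().round(4))
p=np.mean(P,0)
c=shot('wrist');pickle.dump(c,open('g2.pkl','wb'));im=c['image'];g=cv2.cvtColor(im,cv2.COLOR_RGB2GRAY);save('g2',im,1.5)
pts=[]
for (u,v) in [(281,190),(490,190)]:
    u,v=int(u/1.5),int(v/1.5);s=g[v-12:v+13,u-12:u+13]
    n,l,st,ce=cv2.connectedComponentsWithStats((s<60).astype(np.uint8))
    k=min(range(1,n),key=lambda i:np.hypot(*(ce[i]-12)));pts.append(ce[k]+[u-12,v-12]);print(pts[-1],st[k,4])
Q=onz(c,pts,p[2]-.0287);e=Q[1]-Q[0];y=np.arctan2(e[1],e[0]);cc=Q.mean(0)[:2]-.067*np.array([-np.sin(y),np.cos(y)])
print('yaw',np.degrees(y),'cover',cc,'err',cc-HC, 'cover-TCP',cc-p[:2])
save('g2c',cv2.resize(im[90:180,160:360],None,fx=4,fy=4,interpolation=cv2.INTER_CUBIC))
E
```

```text
[0.619  0.0044 0.1498] [-0.  -0.1 -3.9]
[0.6192 0.0042 0.15  ] [-1.1  0.  -3.4]
[0.6193 0.0038 0.1501] [ 1.   0.4 -3.1]
[0.6193 0.0035 0.1501] [ 0.9 -0.1 -3.4]
[[0.6192 0.0029 0.1106]
 [0.619  0.0029 0.1105]
 [0.619  0.0029 0.1104]
 [0.6189 0.0029 0.1103]
 [0.6189 0.0029 0.1102]] 23.3083 [[ 2.000e-04  9.524e-01  3.049e-01]
 [-0.000e+00  3.049e-01 -9.524e-01]
 [-1.000e+00  2.000e-04  1.000e-04]]
[186.84466019 126.58252427] 103
[325.87368421 126.33684211] 95
yaw 17.824494775892028 cover [0.62009113 0.00233966] err [ 0.00079113 -0.00076034] cover-TCP [ 0.00110363 -0.00055032]
```

View pics/g2c.png

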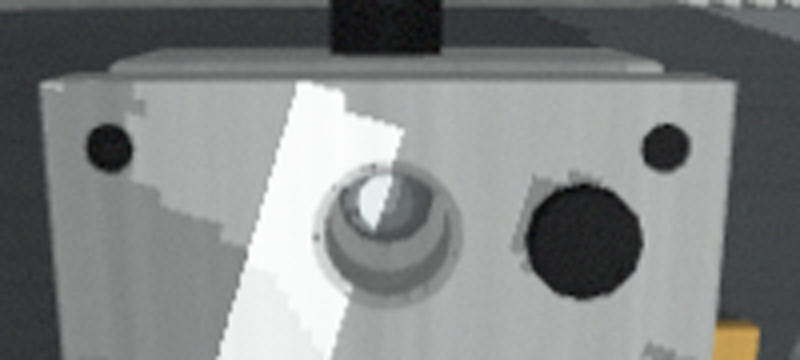

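g2 shows the thick dowel's tapered top inside the wide hole at crop (385,205). The cover is about 1.1 mm off, so I'll correct that and lower in steps with force checks.

```bash
python3 - <<'E'
from h import *
def st(s):
    F=[];P=[]
    for i in range(4): manip.hold(.05);F.append(manip.get_contact_force());P.append(manip.get_position())
    print(s,np.mean(P,0).round(4),np.mean(F,0).round(2),manip.get_torque().round(2),round(manip.get_time(),2));return np.mean(F,0)
t=[.6182,.0037]
o=down(HY)
manip.servo_line([*t,.107],o,rate=.05);manip.hold(.4);st('107')
for z in (.102,.099,.096,.093,.091):
    manip.servo_line([*t,z],rate=.03);manip.hold(.15);f=st(z)
    if f[2]>12 or np.hypot(f[0],f[1])>12: print('STOP');break
E
```

```text
107 [0.6182 0.0037 0.107 ] [ 0.1   0.01 -3.63] [0.   0.02 0.06] 24.21
0.102 [0.6183 0.0037 0.1021] [-0.16 -0.01 -4.02] [-0.02 -0.02  0.01] 24.88
0.099 [0.6182 0.0037 0.099 ] [-0.13 -0.05 -3.7 ] [ 0.03 -0.    0.01] 25.48
0.096 [0.6182 0.0037 0.096 ] [ 0.27  0.28 -3.46] [0.01 0.02 0.03] 26.07
0.093 [0.6183 0.0037 0.093 ] [-0.51 -0.17 -3.45] [ 0.01  0.07 -0.02] 26.68
0.091 [0.6182 0.0037 0.091 ] [-0.14 -0.35 -3.92] [-0.04  0.02  0.02] 27.27
```

```bash
python3 - <<'E'
from h import *
def st(s):
    F=[];P=[]
    for i in range(6): manip.hold(.05);F.append(manip.get_contact_force());P.append(manip.get_position())
    print(s,np.mean(P,0).round(4),np.mean(F,0).round(2),round(manip.get_time(),2));return np.mean(F,0)
t=[.6182,.0037];z=.0905
while z>.086:
    manip.servo_line([*t,z],rate=.03);manip.hold(.3);f=st(round(z,4))
    if f[2]>12 or np.hypot(f[0],f[1])>12: print('STOP');break
    z-=.0005 if f[2]<-1 else .0003
c=shot('scene');save('e1',c['image'][140:230,210:310],6)
c=shot('wrist');save('e2',c['image'],1.5);pickle.dump(c,open('e2.pkl','wb'))
E
```

```text
0.0905 [0.6182 0.0037 0.0905] [-0.32  0.34 -3.7 ] 28.12
0.09 [0.6182 0.0037 0.09  ] [-0.35 -0.07 -3.48] 28.98
0.0895 [0.6183 0.0037 0.0897] [-1.66 -0.1   1.98] 29.82
0.0892 [0.6183 0.0037 0.0897] [-2.83 -0.3   5.91] 30.68
0.0889 [0.6183 0.0037 0.0897] [-4.01 -0.04  8.31] 31.52
0.0886 [0.6183 0.0037 0.0897] [-4.42 -0.17 10.76] 32.38
0.0883 [0.6183 0.0037 0.0897] [-5.68  0.13 13.55] 33.23
STOP
```

View pics/e1.png

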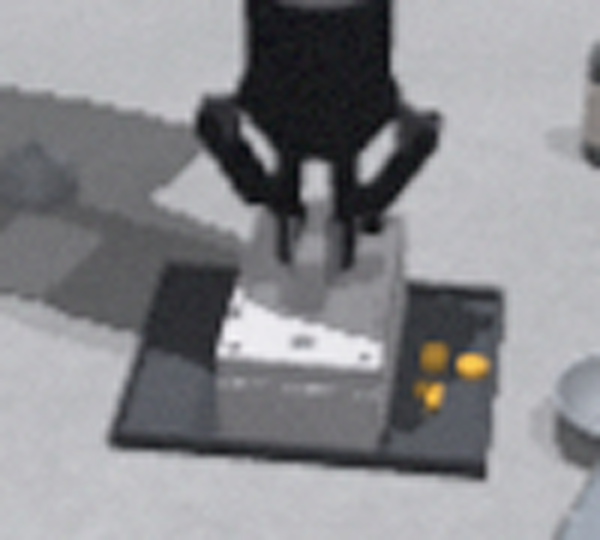

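View pics/e2.png

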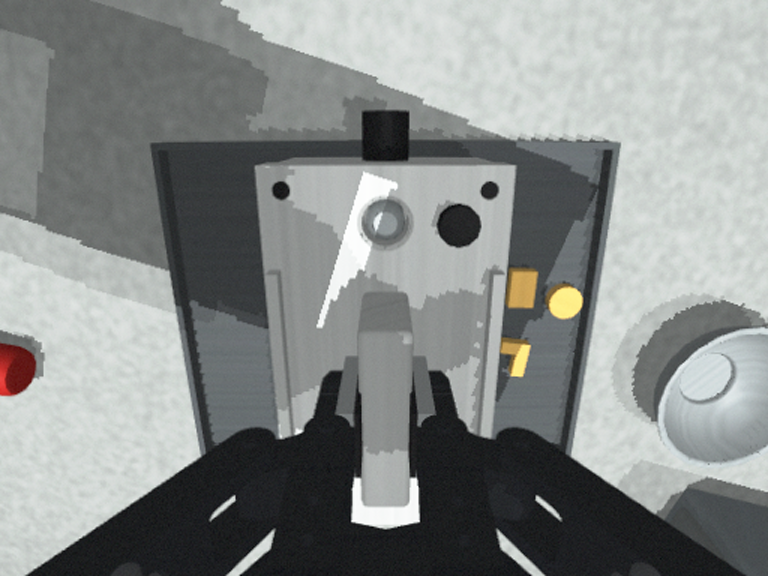

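e1 and e2 show the cover flush on the housing with its edges aligned and the dowel centred in the wide hole (385,220). The offcuts lie on the tray floor at (522,288), (565,301) and (517,357). One last small step to about 15 N, then I hand in.

```bash
python3 - <<'E'
from h import *
manip.servo_line([.6182,.0037,.0881],rate=.03);manip.hold(.5)
print(np.mean([(manip.hold(.05),manip.get_contact_force())[1] for _ in range(8)],0),manip.get_position(),manip.get_width(),manip.get_time())
c=shot('top');P=proj(c,[.4875,-.333,.06])[0];print(P)
save('f1',c['image'][120:270,100:400],2.6)
manip.sign_off()
E
```

```text
[-6.47086051 -0.02243628 15.01035197] [0.61829602 0.0036974  0.08965795] 0.014304865839949473 34.475
[340.43391413 216.69642572]
the job is handed in; nothing more can be done
```

View pics/f1.png

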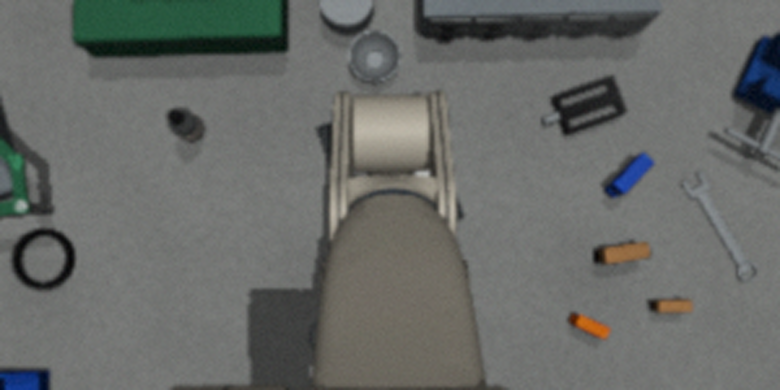

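The job was handed in at about 34.5 s, with the cover seated and still held pressed down at 15.0 N. `sign_off` reports no verdict.

- **Wipe:** One pass of the larger wooden scraper along the housing's +x pushed all three offcuts into the tray. The last wrist picture shows them lying on its floor, clear of the cover.
- **Scraper:** It stands upright and released at its old spot, (0.4875, -0.333), about 0.36 m from the housing. I saw this in a wrist view after release and again in the final top view.
- **Cover:** The wide hole is over the thick dowel. Descent stopped at TCP height 0.0897 m, the height expected for a flush seat. The last wrist picture shows the dowel centred in the wide hole and the edges aligned. I could not see the thin dowel's hole directly.
- **Other readings:**
  - The press carries a sideways force of about 6.5 N along -x; I left it because the cover did not shift.
  - The thin dowel's top measured poorly in the picture (47 mm high instead of 59 mm). I did not use it and placed the cover from the screw holes, corners and thick dowel instead.
- **Bystanders:** None of the ones I could see look moved. The arm hid the bell and the screwdriver in the final picture, so those two were not checked at the end.

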